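# Lid on the capsule jar, then lift the jar carrier

### The arm

A 6-joint arm with a two-finger parallel gripper is mounted at the origin on the work surface. World frame = base frame: x ahead of the robot, y to its left, z up, the work surface at z = 0. Lengths are in m, angles in rad, forces in N, time in s.
With the tool pointing down it reaches from about 0.35 to 0.725 m from the base axis. Payload 4.3 kg.
Tool frame: the origin (TCP) lies on the centre line of the jaws, within the pads' length; the fingertips stand 22 mm ahead of it and the grasp point (between the pads) lies 3 mm ahead of it (env.tips_ahead is the distance from the TCP to the fingertips, in m); z points along the fingers, y is the line along which they close (so a half turn about z gives the same grasp; the last joint's range is limited). The gripper opens to 85 mm and grips with 20 to 120 N. Pads are 22 mm wide; open, the fingers measure 114 mm over their backs; the gripper's body (76 mm by 85 mm) begins 54 mm behind the grasp point. The pads swing forward as they close: fully open they stand 13 mm farther back than shut.
Start: joints at [-1.406, 0.377, 0.081, 1.274, 0, 1.46], TCP at [0.156, -0.553, 0.253] pointing down, gripper open.
Joint ranges: [-2.72, 2.72], [-0.84, 1.66], [-1.02, 1.22], [-1.77, 2.12], [-1.37, 1.28], [-3.14, 3.14]. Speed limits (rad/s): [2.57, 2.57, 3.14, 3.14, 3.14, 3.14].

### API

Orientations are given as a unit quaternion [x, y, z, w].
In Python, from cell import status, optics, env gives the robot as it stands. The module is installed in compiled form; this text tells all that it offers.
- The arm moves only by the tool servo_tool, never from a script. Its argument "plan" is a list that holds one entry, the list of rows, each a list of 7 numbers: the finger opening in m, from 0 to 0.0854, then the shift along the tool's x, y, z in m, then the turn, a rotation vector about the tool's x, y, z in degrees. A call has 1 to 20 rows; each row shifts and turns the commanded pose from where the row before left it, along the tool's axes as they then stand; what a row does not reach is not made up. A row lasts 1/8 s, in which the tool goes at most 62.5 mm and 10.7 degrees, less where a joint would pass 70% of its speed; a pose out of reach is approached as far as the arm can. A call is refused whole if a number of a shift passes 0.0625 or a number of a turn 10.7, either way. A call with a gripper value outside its range is refused whole. The fingers move at their own pace and stop on an object; the grip force is fixed at half the most. Time passes only in rows, so rows that do not move let the fingers close. It gives the time, the measured TCP pose, the force, the opening and the grip force at its end, in the units of the state.
- status.state(): the state, without advancing time (a new reading comes with each control period).
- optics.grab_frame(name): name is "side" or "top" or "wrist"; returns (picture, depth): 420x560x3 uint8, red, green, blue; 420x560 float32, m along the optical axis (not along the pixel's ray), 0 where there is no reading.
- optics.camera_params(name): a dict with "vertical_fov" (degrees; the focal length in pixels is half the picture's height over the tangent of half this angle, whatever the lens; pixels are square), "cx", "cy" (the principal point, pixels), "k1" (the pictures are not rectified: a ray, as slopes to the right and down, at radius r is drawn at 1 + k1 r^2 times it, then the intrinsics apply), "cam_to_world" (4x4, takes a point from camera to world coordinates); the wrist camera has in their place "T_tool_cam" (4x4, takes a point from camera to tool coordinates, whose origin is the TCP and whose axes are the flange's). Camera axes: x right, y down, z forward; pixel columns grow to the right and rows downward; lengths in m; the calibration is good to about 2 mm. A picture is of the moment at which its call begins: read the wrist's pose just before it. camera_params takes no time and is no camera call.
- env.job_done(): hands the job in; it is judged then, once.
Trained networks look in the newest picture that a camera, given by its name, has taken for a name from the list of things; names that differ only in an ending like _2 or _b are one class to them, and where a whole thing is asked for, a point or a joint stands for the part that bears it (a point fixed in the world has none). Each returns a list of dicts, best first, with "score" (0 to 1); they miss things now and then, are a little off and sometimes report something else, mostly with a low value. They report only what shows in the picture. A call takes as long as a camera call. They do not tell look-alikes from the thing itself.
- optics.masks_of(camera, target): "mask" (420x560 bool, what is visible of it) and "extent" ([left, top, right, bottom] in pixels, round what is visible of it).
The state is a dict: "t": time; "qpos": joint angles; "dq": joint speeds; "effort": joint torques, N m; "tool_pos": TCP position; "eef_rot": TCP orientation; "wrist_force": force on the tool from outside, world axes, zero at the start; "wrist_torque": the same for the moment, N m; "width": finger opening in m; "grip_force": force on a finger pad.
Only numpy, scipy, OpenCV 4.12 (cv2) and the standard library are available. Lean on these libraries where they do the work, as an engineer would, in place of code of your own. Each camera call takes 0.05 s, during which the arm holds its last target. There are 200 camera calls.

### The job

Put the loose wooden lid on the open white jar of coffee capsules, where the jar stands in its wooden carrier on the counter: seated flat with its cork plug in the mouth, and let go of it. Then take the carrier by its raised grip bar and lift it, with both jars in it, a good 8 cm clear of the counter, and finish while holding it there in the air, level and still, without putting it down or letting go. Leave the mug, the shaker and the green box where they are.

Things in the scene. Friction and masses are not known exactly. Their poses are not given: they have to be found in the camera images.
- carrier: Open wooden carrier, 236 x 86 mm (own x, y), loose on the counter. Origin: centre of its underside, z up. Floor 8 mm thick, walls to 35 mm up. Two pockets at own x = +75 and -75 mm, y = 0, hold a jar each (2 mm play); which jar is where varies. Two 12 mm steel posts at own x = 0, y = +34 and -34 mm carry a grip bar. Loaded: 0.65 to 0.9 kg, centre of mass within 20 mm of the middle.
- carrier_grip (a point): Centre of the carrier's dark wooden grip bar, 160 mm above the carrier's underside; axes as the carrier's. Bar 22 mm thick along own x, 90 mm long along own y, 30 mm high (145 to 175 mm above the underside). Pinch it from above across the 22 mm; a firm grip is fine. All else in the carrier, lid on, stays below 126 mm.
- jar_mouth (a point): Centre of the mouth (rim plane) of the open white ceramic jar, z up. Jar 72 mm outside diameter, 80 mm tall, wall 4 mm (mouth 64 mm), loose in its pocket, rim 88 mm above the carrier's underside. Three coloured capsules lie fast in it, at least 20 mm below the rim. 0.15 kg.
- closed_jar_top (a point): Centre of the top of the closed blue jar in the other pocket, 74 mm diameter, 90 mm tall with its own fixed flat wooden lid; its top is 98 mm above the carrier's underside. Loose in its pocket. 0.14 to 0.28 kg.
- lid_knob (a point): Centre of the loose lid's knob, z up. The lid lies plug down on the counter, this point 31 mm up. From below: cork plug 58 mm diameter (foot tapers to 52), 10 mm high; wooden disc 76 mm diameter, 6 mm thick, underside 21 mm below this point; dark round upright knob 22 mm diameter, 30 mm tall (15 mm below to 15 mm above this point). Seated, this point is 21 mm above the jar's mouth. 60 g.
- lid: The loose lid itself: origin at the centre of the plug's underside, 31 mm below the knob's centre.
- mug_mid (a point): Middle of the blue mug's body (80 mm diameter, 90 mm tall, handle at the side), half-way up: bystander, stays where it is.
- shaker_mid (a point): Middle of the small white salt shaker with steel top (40 mm diameter, 69 mm tall), half-way up: bystander, stays where it is.
- teabox_mid (a point): Middle of the green tea box (65 x 130 x 70 mm high), half-way up: bystander, stays where it is.
Not all that is in view belongs to the job. What is shaped like the part that bears jar_mouth but turquoise is not meant.

How it is judged:
On the way, in this order (a step that is already met when the one before it is completed fails the run):
1. the lid is seated on the open jar and let go, the carrier standing on the counter (z of lid_knob in the frame of jar_mouth between 0.017 and 0.025 m and horizontal distance between lid_knob and jar_mouth below 0.008 m and angle between the z axis of lid_knob and the z axis of jar_mouth, either way round below 0.1 rad and z of jar_mouth in the frame of carrier between 0.082 and 0.094 m and z of closed_jar_top in the frame of carrier between 0.092 and 0.104 m and distance between each of jar_mouth, closed_jar_top and carrier_grip below 0.13 m and height (world z) of carrier below 0.01 m and contact force between the fingers and lid below 0.1 N), for 0.2 s.
2. the carrier is lifted clear of the counter by its grip, with both jars and the lid (z of lid_knob in the frame of jar_mouth between 0.017 and 0.025 m and horizontal distance between lid_knob and jar_mouth below 0.008 m and angle between the z axis of lid_knob and the z axis of jar_mouth, either way round below 0.1 rad and z of jar_mouth in the frame of carrier between 0.082 and 0.094 m and z of closed_jar_top in the frame of carrier between 0.092 and 0.104 m and distance between each of jar_mouth, closed_jar_top and carrier_grip below 0.13 m and height (world z) of carrier above 0.065 m and contact force between the fingers and carrier above 2 N), for 0.2 s.
At the end, for the whole second after the job is handed in: Fingers (not on the lid) hold the carrier, underside over 65 mm up, within 0.12 rad of level, under 30 mm/s and 0.15 rad/s; both jars in their pockets (6 mm); lid seated on the white jar (height 4 mm, centre 8 mm, 0.1 rad); mug, shaker and box within 20 mm of their starts (all of step 2 and angle between carrier's own z axis and vertical below 0.12 rad and linear speed of carrier below 0.03 m/s and angular speed of carrier below 0.15 rad/s and contact force between the fingers and lid below 0.1 N and distance of each of mug_mid, shaker_mid, teabox_mid from where it was at the start of the episode below 0.02 m); the arm keeps its last pose, push and grip.
It fails at once if a bystander (mug, shaker, box) is moved by 20 mm or more, or tipped (distance of any of mug_mid, shaker_mid, teabox_mid from where it was at the start of the episode above 0.02 m or angle between any of mug_mid, shaker_mid, teabox_mid's own z axis and vertical above 0.3 rad).
It also fails if it takes over 61 s, if anything falls off the work surface, if the arm or the gripper's body presses on something with over 40 N, if the wrist force passes 120 N, or if a joint passes its speed limit or range.

## Working session

There is one attempt and no reset: what is moved stays moved. The work goes in short steps, Python scripts to look and compute and a tool call to move; the robot and the scene stay as the last step left them, time stands still between calls to the robot, and variables do not carry over. Pictures are saved under pics/ and viewed, at most 10 in all, crops included, and the job is handed in when it is done.

Besides the shell and the picture viewer there is one more tool, called after ">>>" in YAML: its name, and indented under it one key for each argument. servo_tool: Moves the arm, as the interface text tells. Its arguments: {"type":"object","properties":{"plan":{"type":"array"}},"required":["plan"]}

```bash
mkdir -p pics; cat > h.py <<'E'
import numpy as np, cv2
from cell import status, optics, env
from scipy.spatial.transform import Rotation as R
def grab(n):
    s=status.state(); im,d=optics.grab_frame(n); return s,im,d
def pose(n,s):
    p=optics.camera_params(n)
    if n=="wrist":
        T=np.eye(4);T[:3,:3]=R.from_quat(s["eef_rot"]).as_matrix();T[:3,3]=s["tool_pos"]
        return p,T@np.array(p["T_tool_cam"])
    return p,np.array(p["cam_to_world"])
def cloud(n,s,d):
    p,T=pose(n,s); f=210/np.tan(np.radians(p["vertical_fov"])/2)
    v,u=np.mgrid[0:420,0:560].astype(float)
    K=np.array([[f,0,p["cx"]],[0,f,p["cy"]],[0,0,1]])
    q=cv2.undistortPoints(np.stack([u.ravel(),v.ravel()],1)[:,None],K,np.array([p["k1"],0,0,0.])).reshape(420,560,2)
    P=np.concatenate([q*d[...,None],d[...,None]],2)
    W=P@T[:3,:3].T+T[:3,3]; W[d<=0]=np.nan
    return W
def circ(xy):
    A=np.c_[2*xy,np.ones(len(xy))]; x=np.linalg.lstsq(A,(xy**2).sum(1),rcond=None)[0]
    return x[:2],np.sqrt(x[2]+x[:2]@x[:2])
E
python3 - <<'E'
from h import *
ims=[]
for n in ["top","side"]:
    s,im,d=grab(n); W=cloud(n,s,d); np.savez(f"/tmp/{n}.npz",W=W,im=im)
    im2=im.copy()
    for t in ["carrier","jar_mouth","closed_jar_top","lid","mug_mid","shaker_mid","teabox_mid"]:
        for r in optics.masks_of(n,t)[:3]:
            w=W[r["mask"]]; w=w[~np.isnan(w[:,0])]
            if len(w)==0: continue
            print(n,t,round(r["score"],2),np.round(r["extent"]),"med",np.round(np.median(w,0),3),"zmax",np.round(np.percentile(w[:,2],98),3))
    cv2.imwrite(f"pics/{n}0.png",im2[...,::-1])
print(status.state())
E
```

```text
top carrier 0.85 [256. 169. 300. 246.] med [0.544 0.114 0.032] zmax 0.177
top jar_mouth 0.87 [322. 199. 345. 225.] med [ 0.537 -0.042  0.057] zmax 0.081
top jar_mouth 0.79 [267. 269. 293. 290.] med [0.334 0.108 0.057] zmax 0.082
top jar_mouth 0.78 [272. 214. 298. 244.] med [0.482 0.095 0.064] zmax 0.09
top closed_jar_top 0.89 [258. 165. 283. 198.] med [0.618 0.141 0.096] zmax 0.101
top lid 0.61 [373. 199. 398. 222.] med [ 0.552 -0.213  0.015] zmax 0.047
top mug_mid 0.64 [347. 135. 374. 174.] med [ 0.72  -0.128  0.041] zmax 0.091
top shaker_mid 0.65 [349. 266. 364. 278.] med [ 0.365 -0.112  0.067] zmax 0.071
top teabox_mid 0.86 [146. 158. 191. 200.] med [0.629 0.447 0.069] zmax 0.074
top teabox_mid 0.51 [374. 200. 400. 220.] med [ 0.553 -0.213  0.015] zmax 0.046
side carrier 0.75 [206. 181. 308. 260.] med [0.553 0.135 0.027] zmax 0.175
side jar_mouth 0.96 [282. 171. 307. 210.] med [ 0.539 -0.03   0.057] zmax 0.081
side jar_mouth 0.9 [315. 189. 351. 231.] med [ 0.422 -0.01   0.056] zmax 0.081
side jar_mouth 0.76 [329. 238. 362. 283.] med [0.338 0.121 0.056] zmax 0.08
side closed_jar_to
[... 517 characters left out ...]
41] zmax 0.071
{'t': 0.8, 'qpos': array([-1.40628127e+00,  3.77274016e-01,  8.10385093e-02,  1.27437648e+00,
       -2.64601643e-05,  1.46051715e+00]), 'dq': array([-0.00041802, -0.00054099, -0.0007596 , -0.00095197,  0.00100547,
       -0.00040387]), 'effort': array([-1.13373993e-03, -4.63462222e+01,  2.70139503e+01, -1.98691691e-04,
       -2.01967680e-05, -3.96753009e-06]), 'tool_pos': array([ 0.15604572, -0.55348489,  0.25335917]), 'eef_rot': array([ 9.90575851e-01,  1.36965229e-01, -1.07260461e-05,  9.24954809e-05]), 'wrist_force': array([1.04691152, 0.73735724, 0.39371303]), 'wrist_torque': array([-0.02332363,  0.0237201 , -0.02072085]), 'grip_force': 0.0, 'width': 0.08545464411218694}
```

```bash
python3 - <<'E'
import cv2
a=cv2.imread("pics/top0.png")[120:310,130:420]; b=cv2.imread("pics/side0.png")[120:310,190:400]
cv2.imwrite("pics/c1.png",cv2.resize(a,None,fx=2.7,fy=2.7,interpolation=3)); 
E
python3 - <<'E'
import sys; sys.path.insert(0,'.')
from h import *
for n in ["top","side"]:
    z=np.load(f"/tmp/{n}.npz"); W=z["W"]
    def sel(c,r,z0,z1):
        m=(np.hypot(W[...,0]-c[0],W[...,1]-c[1])<r)&(W[...,2]>z0)&(W[...,2]<z1); return W[m]
    k=sel((.553,-.212),.06,.035,.06); print(n,"knob",len(k),k.mean(0).round(4))
    k=sel((.553,-.212),.06,.008,.022); print("disc",len(k),circ(k[:,:2]),((k.min(0)+k.max(0))/2).round(4))
    k=sel((.55,.115),.1,.15,.19); print("bar",len(k),k.mean(0).round(4)); 
    c=np.cov(k[:,:2].T);e=np.linalg.eigh(c);print(e[1][:,1],np.sqrt(e[0]))
    k=sel((.618,.145),.06,.09,.11); print("blue",len(k),((k.min(0)+k.max(0))/2).round(4),k.mean(0).round(4))
    k=sel((.48,.085),.06,.083,.1); print("rim",len(k),circ(k[:,:2]),((k.min(0)+k.max(0))/2).round(4))
E
```

```text
top knob 44 [ 0.5539 -0.2151  0.044 ]
disc 415 (array([ 0.55468325, -0.21606985]), np.float64(0.028492206077428823)) [ 0.5539 -0.2172  0.0147]
bar 314 [0.5513 0.1176 0.1717]
[-0.31658268  0.94856492] [0.00693459 0.02572893]
blue 494 [0.624  0.1417 0.0965] [0.6235 0.1415 0.0969]
rim 103 (array([0.48168198, 0.09456533]), np.float64(0.033776103091619394)) [0.4824 0.0941 0.0888]
side knob 52 [ 0.559  -0.2155  0.0434]
disc 320 (array([ 0.55974896, -0.21659158]), np.float64(0.02841094006051858)) [ 0.5603 -0.2188  0.0154]
bar 404 [0.5537 0.1253 0.17  ]
[-0.2988973   0.95428528] [0.00684878 0.02843595]
blue 599 [0.6295 0.1404 0.0957] [0.6268 0.1434 0.097 ]
rim 193 (array([0.48703656, 0.09409149]), np.float64(0.03385610632179952)) [0.4875 0.0936 0.0871]
```

View pics/c1.png

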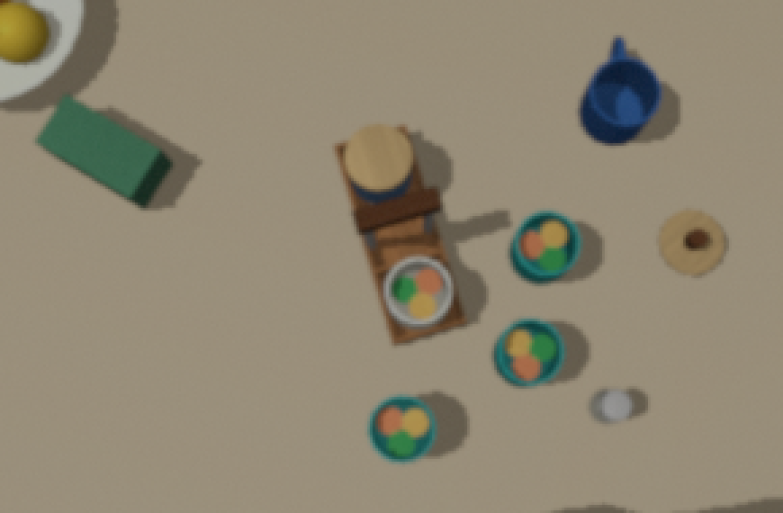

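The top view shows the carrier in the middle of the picture, with the white open jar at the near end (crop pixel 418,291), the bar at (398,209) and the blue jar at (378,158). The lid is at (692,242), and there are three turquoise decoys. Positions agree with the expected heights, so I'm moving above the lid.

>>> servo_tool:
  plan:
    - [[0.05,0.048,-0.0217,0.005,0,0,0],[0.05,0.048,-0.0217,0.005,0,0,0],[0.05,0.048,-0.0217,0.005,0,0,0],[0.05,0.048,-0.0217,0.005,0,0,0],[0.05,0.048,-0.0217,0.005,0,0,0],[0.05,0.048,-0.0217,0.005,0,0,0],[0.05,0.048,-0.0217,0.005,0,0,0],[0.05,0.048,-0.0217,0.005,0,0,0],[0.05,0.048,-0.0217,0.005,0,0,0],[0.05,0.045,-0.0217,0.005,0,0,0],[0.05,0,0,0,0,0,0],[0.05,0,0,0,0,0,0]]

```text
t: 2.3
tool_pos: [0.556, -0.2152, 0.2032]
eef_rot: [0.991, 0.137, -0.0, 0.0]
wrist_force: [-1.4, -0.3, -0.2]
width: 0.0502
grip_force: 0.0
```

```bash
cat > look.py <<'E'
from h import *
import sys
s,im,d=grab("wrist"); W=cloud("wrist",s,d); np.savez("/tmp/w.npz",W=W)
cv2.imwrite(f"pics/{sys.argv[1]}.png",im[...,::-1])
Rm=R.from_quat(s["eef_rot"]).as_matrix()
print("t",s["t"],"pos",s["tool_pos"].round(4),"xtool",Rm[:,0].round(4),"z",Rm[:,2].round(4),"q",s["qpos"].round(2))
for t in sys.argv[2:]:
    for r in optics.masks_of("wrist",t)[:2]:
        w=W[r["mask"]]; w=w[~np.isnan(w[:,0])]
        print(t,round(r["score"],2),np.round(r["extent"]),"med",np.round(np.median(w,0),4) if len(w) else None)
E
python3 look.py w1 lid
python3 - <<'E'
from h import *
W=np.load("/tmp/w.npz")["W"]
for a,b in [(.04,.06),(.012,.02)]:
    m=(np.hypot(W[...,0]-.557,W[...,1]+.2155)<.06)&(W[...,2]>a)&(W[...,2]<b); k=W[m]
    if len(k): 
        (c,r)=cv2.minEnclosingCircle((k[:,:2]*1000).astype(np.float32)); print(len(k),k.mean(0).round(4),c,r)
E
```

```text
t 2.3 pos [ 0.556  -0.2152  0.2032] xtool [ 9.624e-01  2.717e-01 -7.000e-04] z [-6.e-04 -3.e-04 -1.e+00] q [-0.48  0.44  0.04  1.18 -0.    2.39]
lid 0.95 [239. 140. 328. 229.] med [ 0.5618 -0.2162  0.0159]
597 [ 0.5592 -0.2175  0.0454] (558.5267944335938, -217.8076171875) 10.972152709960938
5108 [ 0.5602 -0.2172  0.0158] (557.8112182617188, -217.85330200195312) 37.8670768737793
```

View pics/w1.png

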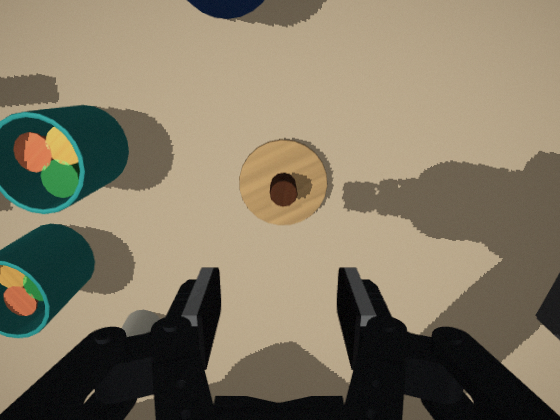

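The wrist view shows the lid at pixel (283,183) with its knob at (284,189). The disc radius (37.9 mm) and heights match, so I'm going down to grip it.

>>> servo_tool:
  plan:
    - [[0.05,0.0012,0.003,0.04,0,0,0],[0.05,0,0,0.04,0,0,0],[0.05,0,0,0.04,0,0,0],[0.05,0,0,0.025,0,0,0],[0.05,0,0,0.015,0,0,0],[0.05,0,0,0,0,0,0],[0.0,0,0,0,0,0,0],[0.0,0,0,0,0,0,0],[0.0,0,0,0,0,0,0],[0.0,0,0,0,0,0,0],[0.0,0,0,0,0,0,0],[0.0,0,0,0,0,0,0]]

```text
t: 3.9
tool_pos: [0.5595, -0.2185, 0.045]
eef_rot: [0.991, 0.137, 0.001, 0.001]
wrist_force: [-0.8, 0.1, 6.6]
width: 0.02
grip_force: 59.0
```

>>> servo_tool:
  plan:
    - [[0.0,0,0,-0.01,0,0,0],[0.0,0,0,-0.03,0,0,0],[0.0,0,0,-0.045,0,0,0],[0.0,0,0,-0.045,0,0,0],[0.0,0,0,-0.045,0,0,0],[0.0,0,0,-0.045,0,0,-2.6],[0.0,-0.0056,-0.02,0,0,0,0],[0.0,-0.0056,-0.038,0,0,0,0],[0.0,-0.0056,-0.038,0,0,0,0],[0.0,-0.0056,-0.038,0,0,0,0],[0.0,-0.0056,-0.038,0,0,0,0],[0.0,-0.0056,-0.038,0,0,0,0],[0.0,-0.0056,-0.038,0,0,0,0],[0.0,-0.0056,-0.038,0,0,0,0],[0.0,0,-0.022,0,0,0,0],[0.0,0,0,0,0,0,0],[0.0,0,0,0,0,0,0]]

```text
t: 6.02
tool_pos: [0.419, 0.0601, 0.2636]
eef_rot: [0.987, 0.159, 0.0, 0.0]
wrist_force: [0.4, 0.5, 0.3]
width: 0.0202
grip_force: 58.8
```

```bash
python3 look.py w2 lid jar_mouth closed_jar_top
cat > m.py <<'E'
from h import *
W=np.load("/tmp/w.npz")["W"]
s=status.state();p=s["tool_pos"];Rm=R.from_quat(s["eef_rot"]).as_matrix()
def sel(c,r,a,b): return W[(np.hypot(W[...,0]-c[0],W[...,1]-c[1])<r)&(W[...,2]>a)&(W[...,2]<b)]
k=sel((.4855,.092),.05,.083,.093); print("rim",len(k),circ(k[:,:2]),cv2.minEnclosingCircle((k[:,:2]*1000).astype(np.float32)),np.median(k[:,2]))
k=sel((.625,.14),.05,.09,.105)
if len(k):print("blue",len(k),cv2.minEnclosingCircle((k[:,:2]*1000).astype(np.float32)),np.median(k[:,2]))
k=sel((.554,.119),.07,.165,.185)
if len(k):print("bar",len(k),cv2.minAreaRect((k[:,:2]*1000).astype(np.float32)),np.median(k[:,2]))
L=(W-p)@Rm  # tool coords
m=(np.hypot(L[...,0],L[...,1])<.06)&(L[...,2]>.018)&(L[...,2]<.06); k=L[m]
if len(k):
    print("lid top in tool",len(k),cv2.minEnclosingCircle((k[:,:2]*1000).astype(np.float32)),circ(k[:,:2]))
    A=np.c_[k[:,:2],np.ones(len(k))];print("plane z=ax+by+c",np.linalg.lstsq(A,k[:,2],rcond=None)[0])
E
python3 m.py
```

```text
t 6.025 pos [0.419  0.0601 0.2636] xtool [9.492e-01 3.146e-01 4.000e-04] z [ 6.e-04 -6.e-04 -1.e+00] q [-0.01  0.07 -0.29  1.21 -0.    2.81]
lid 0.87 [195. 192. 365. 347.] med [0.4287 0.0641 0.2345]
jar_mouth 0.8 [324. 158. 419. 252.] med [ 0.4268 -0.0274  0.0579]
jar_mouth 0.78 [216.  47. 309. 147.] med [0.4851 0.0947 0.0659]
rim 1543 (array([0.48483335, 0.09383938]), np.float64(0.03371958640712736)) ((484.7552795410156, 94.1064682006836), 36.14396667480469) 0.08760175215837696
lid top in tool 11727 ((-0.7381535768508911, -0.9080363512039185), 38.10662841796875) (array([-0.00015559, -0.00111661]), np.float64(0.028561052335446483))
plane z=ax+by+c [0.0144429  0.00039293 0.02861305]
```

View pics/w2.png

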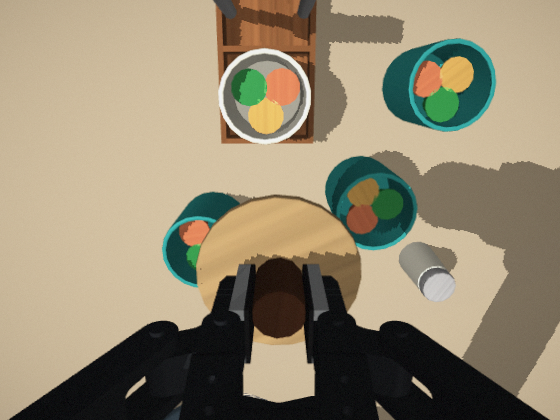

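The white mouth is at pixel (265,96) and the lid is held level and centred. I'll check how far the camera sits from the grip bar before lowering.

```bash
python3 -c "
from h import *
print(np.round(optics.camera_params('wrist')['T_tool_cam'],3))"
```

```text
[[-0.001 -0.949 -0.316  0.081]
 [ 1.    -0.001  0.    -0.001]
 [-0.    -0.316  0.949 -0.12 ]
 [ 0.     0.     0.     1.   ]]
```

>>> servo_tool:
  plan:
    - [[0.0,0.02,-0.003,0,0,0,0],[0.0,0.03,-0.004,0,0,0,0],[0.0,0.0239,-0.0036,0,0,0,0],[0.0,0,0,0.03,0,0,0],[0.0,0,0,0.04,0,0,0],[0.0,0,0,0.03,0,0,0],[0.0,0,0,0.02,0,0,0],[0.0,0,0,0,0,0,0],[0.0,0,0,0,0,0,0]]

```text
t: 7.35
tool_pos: [0.4863, 0.0936, 0.144]
eef_rot: [0.987, 0.159, 0.0, 0.0]
wrist_force: [0.0, 0.3, -0.4]
width: 0.0201
grip_force: 58.8
```

```bash
python3 look.py w3; python3 m.py
```

```text
t 7.35 pos [0.4863 0.0936 0.144 ] xtool [9.493e-01 3.142e-01 9.000e-04] z [ 0.001 -0.    -1.   ] q [ 0.06  0.28 -0.35  0.94 -0.    2.88]
rim 980 (array([0.48519052, 0.09421632]), np.float64(0.034355213872484275)) ((502.8304443359375, 100.60025024414062), 30.08268165588379) 0.08739074339154215
blue 740 ((596.5093994140625, 131.45413208007812), 17.71583366394043) 0.09704206275324145
bar 37594 ((527.6278076171875, 108.25885009765625), (81.75511932373047, 89.1603012084961), 18.430938720703125) 0.17469985251078052
lid top in tool 12682 ((-1.5011935234069824, -1.0780107975006104), 38.41010665893555) (array([ 0.00023601, -0.00090201]), np.float64(0.028549084133109366))
plane z=ax+by+c [ 0.14513362 -0.00122058  0.02936346]
```

View pics/w3.png

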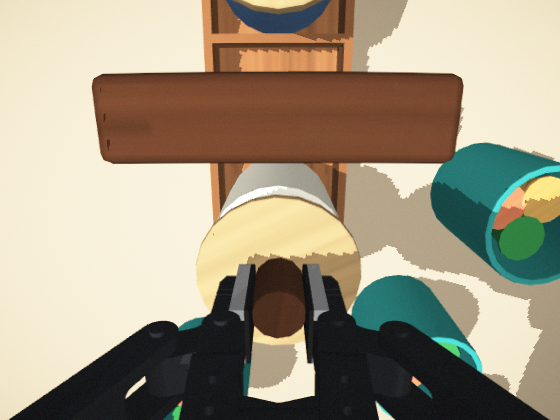

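The lid sits over the jar (rim edge visible at 280,195) and is aligned within 1 mm. The bar is clear ahead. Lowering.

>>> servo_tool:
  plan:
    - [[0.0,0,0,0.008,0,0,0],[0.0,0,0,0.006,0,0,0],[0.0,0,0,0.004,0,0,0],[0.0,0,0,0.002,0,0,0],[0.0,0,0,0.001,0,0,0],[0.0,0,0,0,0,0,0]]

```text
t: 8.15
tool_pos: [0.4855, 0.0939, 0.1231]
eef_rot: [0.987, 0.159, 0.0, 0.0]
wrist_force: [-2.8, -0.7, 6.1]
width: 0.0198
grip_force: 59.5
```

>>> servo_tool:
  plan:
    - [[0.05,0,0,0,0,0,0],[0.05,0,0,0,0,0,0],[0.05,0,0,0,0,0,0],[0.05,0,0,-0.01,0,0,0],[0.05,0,0,-0.03,0,0,0],[0.05,0,0,-0.05,0,0,0],[0.05,-0.03,0,-0.05,0,0,0],[0.05,-0.04,0,-0.05,0,0,0],[0.05,0,0,0,0,0,0],[0.05,0,0,0,0,0,0]]

```text
t: 9.4
tool_pos: [0.4204, 0.0721, 0.3114]
eef_rot: [0.987, 0.159, 0.001, 0.0]
wrist_force: [0.2, 0.2, -0.2]
width: 0.05
grip_force: 0.0
```

```bash
python3 look.py w4 lid
cat > m2.py <<'E'
from h import *
W=np.load("/tmp/w.npz")["W"]
def sel(c,r,a,b): return W[(np.hypot(W[...,0]-c[0],W[...,1]-c[1])<r)&(W[...,2]>a)&(W[...,2]<b)]
def mec(k): return cv2.minEnclosingCircle((k[:,:2]*1000).astype(np.float32))
k=sel((.4852,.0942),.05,.088,.1); 
if len(k): print("disc",len(k),mec(k)); A=np.c_[k[:,:2]-k[:,:2].mean(0),np.ones(len(k))];print("plane",np.linalg.lstsq(A,k[:,2],rcond=None)[0])
k=sel((.4852,.0942),.04,.119,.13)
if len(k): print("knob",len(k),mec(k),np.median(k[:,2]))
k=sel((.62,.14),.05,.092,.105)
if len(k): print("blue",len(k),mec(k),np.median(k[:,2]))
k=sel((.554,.119),.07,.168,.185)
if len(k): print("bar",len(k),cv2.minAreaRect((k[:,:2]*1000).astype(np.float32)),np.median(k[:,2]))
E
python3 m2.py
```

```text
t 9.4 pos [0.4204 0.0721 0.3114] xtool [0.9492 0.3146 0.0014] z [ 0.0015 -0.     -1.    ] q [ 0.02  0.06 -0.17  1.33 -0.    2.84]
lid 0.94 [233.  59. 325. 148.] med [0.4857 0.0945 0.0939]
disc 5346 ((484.2227783203125, 94.10877990722656), 38.087562561035156)
plane [-0.0006425  -0.00074409  0.09382663]
knob 580 ((484.2326965332031, 94.21226501464844), 10.974987030029297) 0.12374322111500388
bar 816 ((546.5379028320312, 114.39065551757812), (3.1217751502990723, 89.52082824707031), 18.340835571289062) 0.17301990058097805
```

View pics/w4.png

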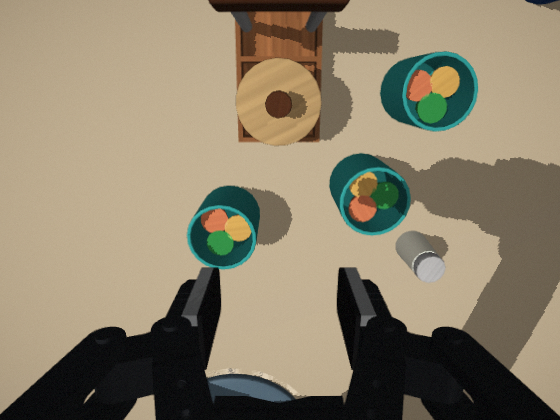

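The lid is seated: disc top at 93.8 mm, flat, with its knob at (278,104) centred on the jar. Next I turn 90° and go above the bar.

>>> servo_tool:
  plan:
    - [[0.06,0,0,0,0,0,-10],[0.06,0,0,0,0,0,-10],[0.06,0,0,0,0,0,-10],[0.06,0,0,0,0,0,-10],[0.06,0,0,0,0,0,-10],[0.06,0,0,0,0,0,-10],[0.06,0,0,0,0,0,-10],[0.06,0,0,0,0,0,-10],[0.06,0,0,0,0,0,-10],[0.06,0,0.04,0.0,0,0,0],[0.06,0,0.05,0.0,0,0,0],[0.06,0.0007,0.04,0.02,0,0,0],[0.06,0,0.0125,0.03,0,0,0],[0.06,0,0,0,0,0,0],[0.06,0,0,0,0,0,0]]

```text
t: 11.38
tool_pos: [0.5544, 0.1175, 0.2609]
eef_rot: [0.585, 0.811, -0.001, -0.001]
wrist_force: [-0.6, 0.4, 1.6]
width: 0.0601
grip_force: 0.0
```

```bash
python3 look.py w5; python3 m2.py; python3 -c "
from h import *
import numpy as np
W=np.load('/tmp/w.npz')['W'];s=status.state();L=(W-s['tool_pos'])@R.from_quat(s['eef_rot']).as_matrix()
m=(W[...,2]>.171)&(W[...,2]<.179)&(abs(L[...,0])<.06)&(abs(L[...,1])<.028)
k=L[m]*1000;print(len(k),np.percentile(k,[1,50,99],axis=0).round(1),cv2.minAreaRect(k[:,:2].astype(np.float32)))"
```

```text
t 11.375 pos [0.5544 0.1175 0.2609] xtool [-3.148e-01  9.492e-01  2.000e-04] z [-1.7e-03 -4.0e-04 -1.0e+00] q [ 0.1   0.36  0.08  1.29 -0.    1.35]
disc 5637 ((484.06201171875, 94.6023941040039), 37.98238754272461)
plane [-0.00351273  0.00062005  0.09388254]
knob 635 ((484.2305908203125, 94.74508666992188), 10.678257942199707) 0.12363052848078432
blue 6327 ((626.862060546875, 141.46661376953125), 36.90968704223633) 0.09786900435209295
bar 5065 ((555.7220458984375, 118.12425231933594), (22.075946807861328, 88.9110107421875), 18.292177200317383) 0.1746680798681838
5027 [[-42.4  -9.6  85.5]
 [  4.9   1.   87.1]
 [ 44.   11.8  90. ]] ((0.24295806884765625, 1.0614948272705078), (88.80125427246094, 22.05664825439453), 0.011260698549449444)
```

View pics/w5.png

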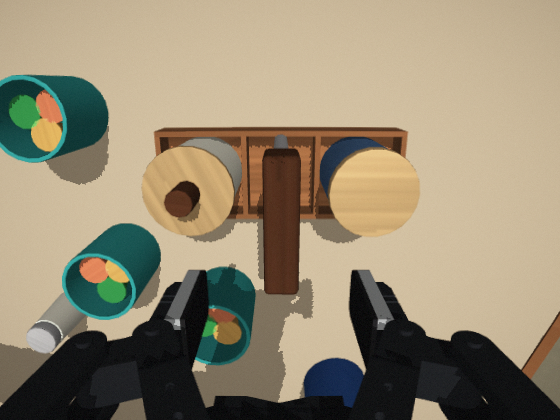

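The bar (281,220) is square between the fingers and 1 mm off centre. Going down to grip it.

>>> servo_tool:
  plan:
    - [[0.06,0,0.001,0.03,0,0,0],[0.06,0,0,0.03,0,0,0],[0.06,0,0,0.025,0,0,0],[0.06,0,0,0.013,0,0,0],[0.06,0,0,0,0,0,0],[0.0,0,0,0,0,0,0],[0.0,0,0,0,0,0,0],[0.0,0,0,0,0,0,0],[0.0,0,0,0,0,0,0],[0.0,0,0,0,0,0,0],[0.0,0,0,0,0,0,0],[0.0,0,0,0,0,0,0]]

```text
t: 12.92
tool_pos: [0.5564, 0.1178, 0.1643]
eef_rot: [0.585, 0.811, 0.0, 0.001]
wrist_force: [-2.1, -1.7, 6.4]
width: 0.0212
grip_force: 59.9
```

>>> servo_tool:
  plan:
    - [[0.0,0,0,-0.002,0,0,0],[0.0,0,0,-0.004,0,0,0],[0.0,0,0,-0.007,0,0,0],[0.0,0,0,-0.01,0,0,0],[0.0,0,0,-0.012,0,0,0],[0.0,0,0,-0.014,0,0,0],[0.0,0,0,-0.014,0,0,0],[0.0,0,0,-0.012,0,0,0],[0.0,0,0,-0.01,0,0,0],[0.0,0,0,-0.008,0,0,0],[0.0,0,0,-0.005,0,0,0],[0.0,0,0,-0.002,0,0,0],[0.0,0,0,0,0,0,0],[0.0,0,0,0,0,0,0],[0.0,0,0,0,0,0,0],[0.0,0,0,0,0,0,0]]

```text
t: 14.92
tool_pos: [0.5559, 0.1179, 0.2629]
eef_rot: [0.585, 0.811, -0.0, -0.0]
wrist_force: [0.7, -0.2, -6.3]
width: 0.0214
grip_force: 59.0
```

```bash
python3 look.py w6 lid; python3 - <<'E'
from h import *
s=status.state();print(s["wrist_force"].round(1),s["wrist_torque"].round(2),abs(s["dq"]).max())
s,im,d=grab("side");cv2.imwrite("pics/s6.png",cv2.resize(im[90:300,160:400],None,fx=2.5,fy=2.5,interpolation=cv2.INTER_CUBIC)[...,::-1])
W=np.load("/tmp/w.npz")["W"]; h=s["tool_pos"][2]-.1643;print("lift",h)
def fit(c,r,a,b):
    k=W[(np.hypot(W[...,0]-c[0],W[...,1]-c[1])<r)&(W[...,2]>a)&(W[...,2]<b)]
    if len(k)<50: return print("few",len(k))
    A=np.c_[k[:,:2]-k[:,:2].mean(0),np.ones(len(k))];print(len(k),np.linalg.lstsq(A,k[:,2],rcond=None)[0].round(4),cv2.minEnclosingCircle((k[:,:2]*1000).astype(np.float32)))
fit((.485,.0945),.05,.083+h,.105+h); fit((.627,.1415),.05,.088+h,.108+h)
E
```

```text
t 14.925 pos [0.5559 0.1179 0.2629] xtool [-0.3147  0.9492  0.    ] z [-3.e-04 -1.e-04 -1.e+00] q [ 0.1   0.36  0.08  1.29 -0.    1.35]
lid 0.88 [ 78. 169. 218. 299.] med [0.4875 0.1018 0.1927]
lid 0.45 [104. 142. 452. 404.] med [0.5503 0.1353 0.1358]
[ 0.5  0.3 -7.4] [ 0.05 -0.01  0.06] 0.002086313442417021
lift 0.0986803864342205
10882 [-0.0047 -0.006   0.1926] ((484.3183288574219, 94.5558853149414), 38.207725524902344)
12912 [ 0.0168 -0.0105  0.196 ] ((626.954833984375, 141.659423828125), 37.135047912597656)
```

View pics/s6.png

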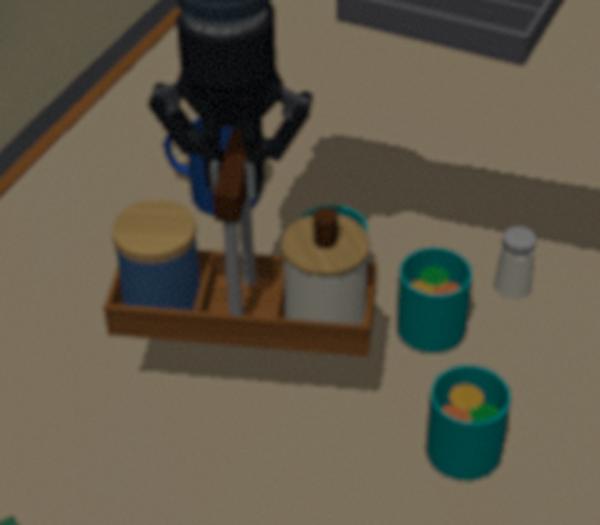

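The carrier hangs level and still about 97 mm up, with the lid seated (325,240) and the blue jar (157,260) in its pocket. Handing in.

```bash
python3 -c "
from cell import env
print(env.job_done())"
```

```text
the job is handed in; nothing more can be done
None
```

The lid is seated flat on the white jar and let go, and I handed the job in with the carrier held level and still about 97 mm above the counter, both jars in it; the hand-in call returned no verdict.

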